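Change the worn roller at the foot of a roller shaft

TASK

Change the worn roller at the bottom of the upright shaft: take the stop collar and then the flanged pulley off the shaft, lay both flat on the grey-blue mat, and put the worn roller in the yellow bin. Then slide the full-width spare roller from the tray onto the shaft, and after that put the pulley and last the collar back over it, each fully home. Leave the narrow spare in its tray and the oil bottle standing.

Things in the scene. Friction and masses are not known exactly. Their poses are not given: they have to be found in the camera images.
- shaft_stand: Fixed 90 x 90 x 10 mm aluminium plate with an upright steel shaft. Origin: centre of the underside, on the shaft's axis, z up. Shoulder 30 mm wide at 10 to 16 mm height carries the bottom roller; shaft 15 mm thick to 44, tapering to 8 mm at 50, pointed end at 71. Undersides of the parts, at start and at the end: roller 16, pulley 36, collar 52 mm. They slide freely on it.
- parts_mat: Fixed grey-blue bench mat, 120 mm along its x, 160 mm along its y, 3 mm thick: the side area for the collar and the pulley. Origin: centre of its underside, z up.
- scrap_bin: Fixed yellow open parts bin with sloping sides, at the rim 135 mm along its x, 197 mm along its y, 58 mm high; the floor inside, covered with small scrap, is 102 x 164 mm and lies 12 mm above the table. Origin: centre of the underside, z up.
- operator_panel: Fixed, not to be touched: the machine's operator panel (screen with push buttons) on a post behind the work to the right. The screen box leans towards the robot: it fills about x 0.63 to 0.90 m, y -0.31 to -0.03 m, 0.2 to 0.46 m above the table, so swing the wrist past in front of it. Origin: foot of the post, 26 mm below the table top.
- stop_collar: Loose steel ring, outside 30 mm, bore 13 mm, 10 mm high, with a slit at one side; 60 g. At the start the top part on the shaft, lying flat. Origin: centre of its underside, on the axis of the bore; z up along the bore.
- guide_pulley: Loose aluminium pulley with a flange at each end, flanges 36 mm across, bore 19 mm, 16 mm high; 90 g. At the start second from the top on the shaft. Origin: centre of its underside, on the axis of the bore; z up along the bore.
- worn_roller: Loose roller with a dull, grooved dark green tyre on an aluminium hub, outside 44 mm, bore 19 mm, 20 mm high; 120 g. At the start at the bottom of the shaft, its rim showing under the pulley. Origin: centre of its underside, on the axis of the bore; z up along the bore.
- full_spare: Loose new roller, dark green tyre on an aluminium hub, as wide as the worn one: outside 48 mm, bore 19 mm, 20 mm high; 130 g. The larger of the two rollers that lie flat in a fixed shallow grey tray (85 x 155 mm, walls 10 mm high, floor 3 mm thick), either side of its divider. Origin: centre of its underside, on the axis of the bore; z up along the bore.
- narrow_spare: Loose new roller of the narrow kind, dark green tyre on an aluminium hub: outside 40 mm, bore 19 mm, only 12 mm high. The smaller of the two rollers in the tray, about 76 mm beside the other; not to be used. Origin: centre of its underside.
- oil_bottle: Bystander: white oil bottle with a red spout, 43 mm thick and 128 mm high, standing beside the work. Origin: centre of the underside.
Things that resemble listed ones, but are neither listed nor needed, are in the scene too. Leave any purple look-alike of the full_spare alone. What is shaped like the guide_pulley but purple is not meant.

How it is judged:
By the outcome, as a careful person would: the job done as asked, in the order asked, and still so for the second after the job is handed in, with the robot touching nothing.
It also fails if it takes over 131 s, if anything falls off the work surface, if the arm or the gripper's body presses on something with over 40 N, if the wrist force passes 120 N, or if a joint passes its speed limit or range.

ROBOT

A 7-joint arm with a two-finger parallel gripper is mounted at the origin on a cart in front of the work surface, level with it; the furniture and walls round the work are solid. World frame = base frame: x ahead of the robot, y to its left, z up, the work surface at z = 0. Lengths are in m, angles in rad, forces in N, time in s.
With the tool pointing down it reaches from about 0.425 to 0.925 m from the base axis. Payload 6.8 kg.
Tool frame: the origin (TCP) lies at the very end of the fingers, on their centre line; the grasp point (between the pads) lies 19 mm behind it; z points along the fingers, y is the line along which they close (so a half turn about z gives the same grasp; the last joint's range is limited). The gripper opens to 85 mm and grips with 20 to 120 N. Pads are 22 mm wide; open, the fingers measure 114 mm over their backs; the gripper's body (76 mm by 85 mm) begins 54 mm behind the grasp point. The pads swing forward as they close: fully open they stand 13 mm farther back than shut.
Start: joints at [-0.108, 0.477, 0.022, 1.555, -0.011, 1.109, -0.083], TCP at [0.675, 0, 0.231] pointing down, gripper open.
Joint ranges: [-2.96, 2.96], [-0.34, 2.1], [-1.41, 1.46], [0.24, 2.44], [-1.37, 4.51], [0.17, 1.92], [-2.96, 2.96]. Speed limits (rad/s): [2.39, 2.39, 3.14, 3.14, 3.14, 3.14, 3.14].

INTERFACE

Orientations are given as a unit quaternion [w, x, y, z].
In Python, from station import bot gives the robot as it stands. The module is installed in compiled form; this text tells all that it offers.
- The arm moves only by the shell command python3 -m jog 'ROWS' [OPENING] [FORCE]. ROWS is JSON, a list of rows, each a list of 4 numbers: the shift along the tool's x, y, z in cm, then the turn about the tool's z in rad. In form: [[x, y, z, spin], ...]. A call has 1 to 20 rows; each row is the pose to reach, as a shift and turn from the pose commanded when the call began, along the tool's axes at that moment; what a row does not reach only later rows make up. A row lasts 1/12 s, in which the tool goes at most 41.7 mm and 7.16 degrees, less where a joint would pass 70% of its speed; a pose out of reach is approached as far as the arm can. A call with a gripper value outside its range is refused whole. OPENING is the closure, from -1 (fully open) to 1 (shut), set as the call begins (- or left out, the last holds). The fingers move at their own pace and stop on an object; FORCE is the grip in N (left out, the last holds). Time passes only in rows, so rows that repeat a pose let the fingers close. It gives the time, the measured TCP pose, the force, the opening and the grip force at its end, in the units of the state.
- bot.get_obs(): the state, without advancing time (a new reading comes with each control period).
- bot.read_camera(name): name is "scene" or "side" or "wrist"; returns a dict with "pixels" (420x560x3 uint8, red, green, blue), "depth" (420x560 float32, m along the optical axis (not along the pixel's ray), 0 where there is no reading), "fovy" (degrees; the focal length in pixels is half the picture's height over the tangent of half this angle, whatever the lens; pixels are square), "cx", "cy" (the principal point, pixels), "pose" (4x4, takes a point from camera to world coordinates). Camera axes: x right, y down, z forward; pixel columns grow to the right and rows downward; lengths in m; the calibration is good to about 2 mm. A picture is of the moment at which its call begins.
- bot.hand_in(): hands the job in; it is judged then, once.
The state is a dict: "t": time; "q": joint angles; "joint_vel": joint speeds; "joint_torque": joint torques, N m; "eef_pos": TCP position; "tool_rot": TCP orientation; "contact_force": force on the tool from outside, world axes, zero at the start; "torque": the same for the moment, N m; "gripper_width": opening from 0.0 (shut) to 1.0 (fully open); "grasp_force": force on a finger pad.
Only numpy, scipy, OpenCV 4.12 (cv2) and the standard library are available. Lean on these libraries where they do the work, as an engineer would, in place of code of your own. Each camera call takes 0.05 s, during which the arm holds its last target. There are 200 camera calls.

## Working session

There is one attempt and no reset: what is moved stays moved. The work goes in short steps, Python scripts to look and compute and a shell command to move; the robot and the scene stay as the last step left them, time stands still between calls to the robot, and variables do not carry over. Pictures are saved under pics/ and viewed, at most 14 in all, crops included, and the job is handed in when it is done.

```bash
mkdir -p pics; cat > h.py <<'E'
import numpy as np, cv2
from station import bot
def cam(n):
    c=bot.read_camera(n); c['f']=210/np.tan(np.radians(c['fovy'])/2); return c
def save(c,name,crop=None,scale=1):
    im=c['pixels'][:,:,::-1]
    if crop: x0,y0,x1,y1=crop; im=im[y0:y1,x0:x1]
    cv2.imwrite('pics/'+name,cv2.resize(im,None,fx=scale,fy=scale,interpolation=cv2.INTER_CUBIC))
def ray(c,u,v,z):
    T=np.array(c['pose']); d=T[:3,:3]@np.array([(u-c['cx'])/c['f'],(v-c['cy'])/c['f'],1]); o=T[:3,3]
    return o+d*(z-o[2])/d[2]
def cloud(c):
    T=np.array(c['pose']); v,u=np.mgrid[:420,:560]; d=c['depth']
    p=np.stack([(u-c['cx'])/c['f']*d,(v-c['cy'])/c['f']*d,d],-1)
    return p@T[:3,:3].T+T[:3,3]
E
python3 - <<'E'
from h import *
ims=[]
for n in('scene','side','wrist'):
    c=cam(n); np.savez('pics/%s0.npz'%n,**c); save(c,n+'0.png'); print(n,c['fovy'],np.round(c['pose'],3).tolist())
print(bot.get_obs())
E
```

```text
scene 54.349630267618195 [[0.771, -0.289, 0.568, 0.093], [-0.637, -0.33, 0.697, -0.599], [-0.014, -0.899, -0.439, 0.428], [0.0, 0.0, 0.0, 1.0]]
side 46.35235544652651 [[-0.845, -0.299, 0.444, 0.058], [-0.535, 0.486, -0.691, 0.786], [-0.009, -0.821, -0.571, 0.686], [0.0, 0.0, 0.0, 1.0]]
wrist 65.86219795845858 [[1.0, 0.001, -0.001, 0.674], [0.0, -0.948, -0.317, 0.08], [-0.001, 0.317, -0.948, 0.373], [0.0, 0.0, 0.0, 1.0]]
{'t': 0.15, 'q': array([-0.10809025,  0.4776465 ,  0.02231787,  1.55616683, -0.01146833,
        1.10931902, -0.08311793]), 'joint_vel': array([-6.45963655e-04, -2.57565161e-03,  1.93714039e-03, -4.94399323e-03,
        1.01526274e-03, -3.29863305e-05,  3.75606971e-05]), 'joint_torque': array([ 1.55385478e-03, -5.96924365e+01,  1.60940632e+00, -2.81490952e+01,
        1.26662746e-02,  6.56643446e-03,  5.58682734e-05]), 'eef_pos': array([ 6.74562078e-01, -2.08837108e-06,  2.30548480e-01]), 'tool_rot': array([-4.57027717e-04,  7.07095859e-01,  7.07117351e-01, -5.37958466e-04]), 'contact_force': array([ 0.23295166,  0.32057148, -0.46708527]), 'torque': array([ 0.00311198,  0.00484803, -0.04471585]), 'grasp_force': 0.0, 'gripper_width': 0.9985777722305091}
```

View pics/scene0.png

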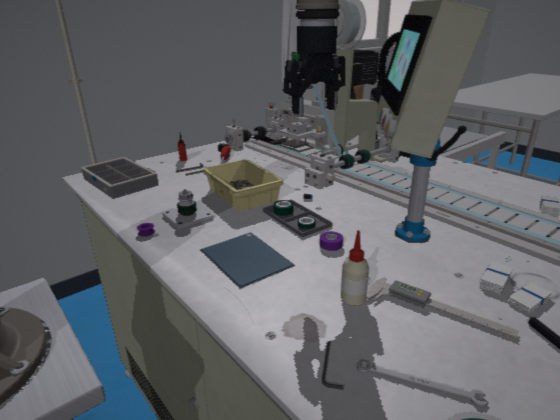

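View pics/wrist0.png

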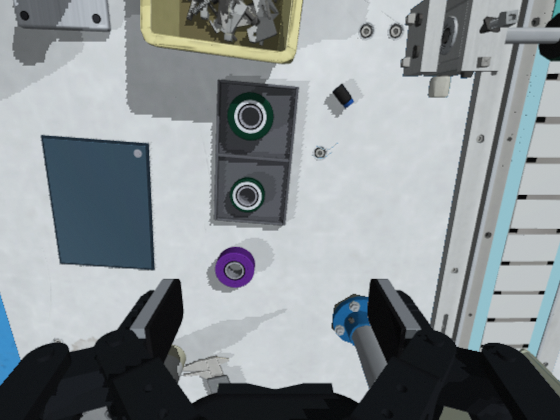

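View pics/side0.png

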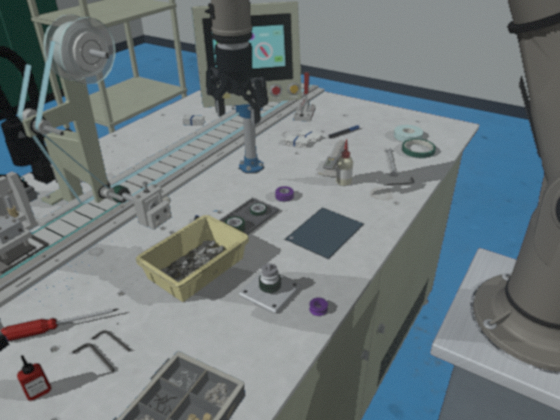

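Scene view: the stack on the shaft is at (187,203), the bin at (243,185), the tray at (297,217), the mat at (247,257) and the bottle at (355,280).
- Candidates for full_spare: wrist (250,116), the larger green one, chosen; (247,194), the smaller green one, is the narrow spare; (235,267), purple, is a decoy.
- Candidates for pulley and collar: the stack in scene (187,203), chosen; purple at (146,230), a decoy.

```bash
python3 - <<'E'
from h import *
C={n:dict(np.load('pics/%s0.npz'%n)) for n in('scene','side','wrist')}
for n in C:
    for k in('f','cx','cy'): C[n][k]=float(C[n][k])
w=C['wrist']; P=cloud(w)
hsv=cv2.cvtColor(w['pixels'],cv2.COLOR_RGB2HSV)
g=((hsv[...,0]>60)&(hsv[...,0]<95)&(hsv[...,1]>120)).astype('uint8'); g[250:]=0
n,l,s,ce=cv2.connectedComponentsWithStats(g)
for i in range(1,n):
    if s[i,4]>150:
        q=P[l==i]; print('green',ce[i],s[i],q.min(0).round(3),q.max(0).round(3))
for u,v,z in[(250,116,.023),(247,194,.015),(235,267,.02)]: print(u,v,ray(w,u,v,z).round(4))
for cn in[(41,136),(149,143),(154,270),(61,264)]: print('mat',ray(w,*cn,.003).round(3))
for nm in('scene','side'):
    c=C[nm];Q=cloud(c)
    for nme,r in dict(stand=(160,185,215,230) if nm=='scene' else (238,255,302,312),bin=(200,155,285,210) if nm=='scene' else (135,212,250,300),bottle=(335,230,375,305)if nm=='scene' else (335,138,357,190),fl=(140,220,155,238)if nm=='scene' else(308,296,328,318)).items():
        q=Q[r[1]:r[3],r[0]:r[2]].reshape(-1,3)
        for lo,hi in((.005,.014),(.018,.034),(.038,.05),(.05,.07)):
            k=q[(q[:,2]>lo)&(q[:,2]<hi)]
            if len(k)>3: print(nm,nme,lo,len(k),np.percentile(k,3,axis=0).round(3),np.percentile(k,97,axis=0).round(3))
s=C['side']; a=cv2.resize(s['pixels'][245:320,230:340,::-1],None,fx=5,fy=5,interpolation=2)
b=cv2.resize(C['scene']['pixels'][180:245,130:220,::-1],None,fx=5,fy=5,interpolation=2)
o=np.zeros((375,550+0,3),'uint8');cv2.imwrite('pics/crop1.png',a)
E
```

```text
green [249.93979058 115.59554974] [228  93  45  47 764] [0.625 0.049 0.002] [0.671 0.095 0.025]
green [247.62672811 191.79262673] [230 178  34  34 217] [ 0.622 -0.033  0.004] [0.674 0.08  0.373]
250 116 [0.6479 0.0725 0.023 ]
247 194 [ 0.6419 -0.0125  0.015 ]
235 267 [ 0.6253 -0.1024  0.02  ]
mat [0.414 0.051 0.003]
mat [0.533 0.043 0.003]
mat [ 0.52  -0.116  0.003]
mat [ 0.403 -0.107  0.003]
scene stand 0.005 586 [0.421 0.154 0.006] [0.509 0.241 0.012]
scene stand 0.018 126 [0.445 0.177 0.018] [0.51  0.225 0.033]
scene stand 0.038 73 [0.45  0.182 0.039] [0.48  0.203 0.048]
scene stand 0.05 137 [0.451 0.183 0.051] [0.478 0.21  0.068]
scene bin 0.005 540 [0.511 0.104 0.005] [0.889 0.474 0.014]
scene bin 0.018 737 [0.571 0.065 0.019] [0.7   0.311 0.033]
scene bin 0.038 445 [0.566 0.122 0.038] [0.703 0.314 0.05 ]
scene bin 0.05 835 [0.562 0.12  0.05 ] [0.705 0.319 0.06 ]
scene bottle 0.005 215 [ 0.508 -0.273  0.006] [ 0.628 -0.13   0.013]
scene bottle 0.018 295 [ 0.508 -0.273  0.018] [ 0.645 -0.108  0.033]
scene bottle 0.038 170 [ 0.507 -0.273  0.038] [ 0.536 -0.241  0.05 ]
scene bottle
[... 220 characters left out ...]
482 0.224 0.034]
side stand 0.038 80 [0.447 0.198 0.038] [0.476 0.219 0.05 ]
side stand 0.05 195 [0.449 0.189 0.05 ] [0.475 0.218 0.067]
side bin 0.005 1689 [0.501 0.068 0.005] [0.809 0.311 0.013]
side bin 0.018 1309 [0.569 0.065 0.018] [0.833 0.317 0.033]
side bin 0.038 822 [0.561 0.133 0.038] [0.809 0.328 0.05 ]
side bin 0.05 1377 [0.561 0.129 0.05 ] [0.706 0.327 0.058]
side bottle 0.005 83 [ 0.506 -0.442  0.005] [ 0.628 -0.227  0.014]
side bottle 0.018 86 [ 0.506 -0.254  0.019] [ 0.539 -0.226  0.033]
side bottle 0.038 65 [ 0.506 -0.251  0.038] [ 0.54  -0.226  0.049]
side bottle 0.05 129 [ 0.506 -0.252  0.05 ] [ 0.544 -0.227  0.069]
side fl 0.005 124 [0.343 0.178 0.006] [0.374 0.21  0.014]
```

View pics/crop1.png

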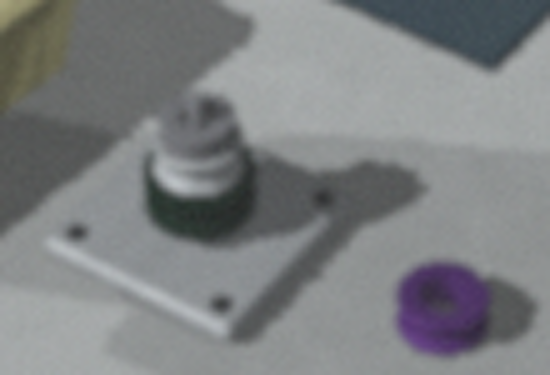

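The crop shows the stack as collar / white pulley / dark worn roller, centred at about (200,165) in the crop. The purple pulley decoy is off to the right at (443,308). I'll move over the shaft now for a close look.

```bash
python3 -m jog '[[20,-21.2,3,0],[20,-21.2,3,0],[20,-21.2,3,0],[20,-21.2,3,0],[20,-21.2,3,0],[20,-21.2,3,0],[20,-21.2,3,0],[20,-21.2,3,0],[20,-21.2,3,0],[20,-21.2,3,0],[20,-21.2,3,0],[20,-21.2,3,0]]' -1 40
python3 - <<'E'
from h import *
c=cam('wrist'); np.savez('pics/w1.npz',**c); save(c,'w1.png')
P=cloud(c)
for lo,hi in((.0635,.072),(.0585,.0635),(.048,.054),(.032,.038)):
    q=P[(P[...,2]>lo)&(P[...,2]<hi)&(abs(P[...,0]-.463)<.04)&(abs(P[...,1]-.2)<.04)]
    if len(q): print(lo,len(q),np.percentile(q,2,axis=0).round(4),np.percentile(q,98,axis=0).round(4))
o=bot.get_obs();print(o['q'].round(2),o['eef_pos'],o['tool_rot'])
E
```

```text
t: 1.15
eef_pos: [0.4642, 0.1988, 0.2013]
tool_rot: [0.0, 0.708, 0.706, 0.0]
contact_force: [-0.4, 0.1, 0.1]
gripper_width: 0.998
grasp_force: 0.0
0.0635 74 [0.4596 0.1933 0.0636] [0.4741 0.2039 0.0718]
0.0585 714 [0.4503 0.1863 0.0592] [0.4773 0.2142 0.0632]
0.048 268 [0.447  0.1901 0.0487] [0.4815 0.2173 0.0534]
0.032 372 [0.4432 0.1899 0.0331] [0.4853 0.2214 0.0376]
[-0.45  0.24 -0.09  1.98  0.03  0.92 -0.56] [0.46403144 0.19887031 0.2012959 ] [1.70922453e-04 7.08029000e-01 7.06183336e-01 3.63476610e-05]
```

View pics/w1.png

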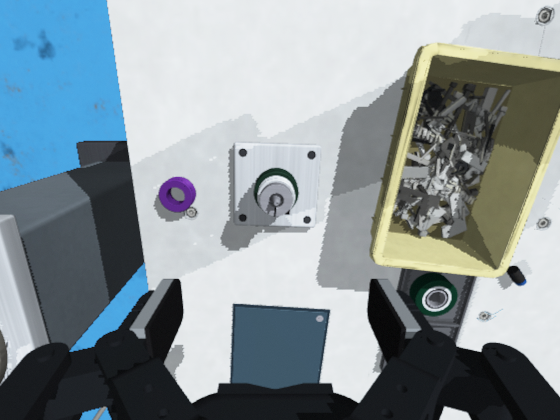

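The close view shows the collar on the shaft at (277,200), the plate's holes at (242,153), (311,155), (307,220) and (243,218), and the purple pulley at (178,194).

```bash
python3 - <<'E'
from h import *
c=dict(np.load('pics/w1.npz'));
print(ray(c,275.7,186.5,.01),np.mean([ray(c,u,v,.01) for u,v in((235,143),(322,145),(320,226),(236,226))],0),ray(c,277,200,.068), ray(c,436,296,.023))
g=cv2.cvtColor(c['pixels'],cv2.COLOR_RGB2GRAY)
P=cloud(c)
m=((P[...,2]>.0575)&(P[...,2]<.0645)&(abs(P[...,0]-.463)<.03)&(abs(P[...,1]-.2)<.03)).astype('uint8')
ct=max(cv2.findContours(m,0,2)[0],key=cv2.contourArea);e=cv2.fitEllipse(cv2.convexHull(ct));print(e,ray(c,*e[0],.062))
E
```

```text
[0.46456276 0.20063068 0.01      ] [0.46726564 0.20042917 0.01      ] [0.46551055 0.20210798 0.068     ] [0.64664597 0.07574708 0.023     ]
((275.7481689453125, 200.05255126953125), (32.35976028442383, 34.36864471435547), 128.03460693359375) [0.46442497 0.20038326 0.062     ]
```

```bash
python3 -m jog '[[0.05,0.1,4,0],[0.05,0.1,8,0],[0.05,0.1,11,0],[0.05,0.1,11,0],[0.05,0.1,11,0],[0.05,0.1,11,0],[0.05,0.1,11,0]]'
```

```text
t: 1.78
eef_pos: [0.4658, 0.2011, 0.0934]
tool_rot: [0.001, 0.707, 0.707, 0.002]
contact_force: [0.5, 0.0, 0.6]
gripper_width: 1.0
grasp_force: 0.0
```

```bash
python3 -m jog '[[0,0,2,0],[0,0,4,0],[0,0,4,0],[0,0,4,0],[0,0,4,0]]'; python3 -m jog '[[0,0,0,0],[0,0,0,0],[0,0,0,0],[0,0,0,0],[0,0,0,0],[0,0,0,0],[0,0,0,0],[0,0,0,0]]' 1 40
```

```text
t: 2.2
eef_pos: [0.4651, 0.201, 0.053]
tool_rot: [0.0, 0.707, 0.707, 0.001]
contact_force: [0.6, 0.8, -0.0]
gripper_width: 1.001
grasp_force: 0.0
t: 2.87
eef_pos: [0.4643, 0.2006, 0.0519]
tool_rot: [0.0, 0.707, 0.707, 0.0]
contact_force: [-1.7, -0.1, 6.2]
gripper_width: 0.327
grasp_force: 39.8
```

```bash
python3 -m jog '[[0,0,-1,0],[0,0,-4,0],[0,0,-7,0],[0,0,-7,0],[0,0,-7,0]]'; python3 - <<'E'
from h import *
c=cam('wrist'); save(c,'w2.png',(160,150,440,360),2); np.savez('pics/w2.npz',**c)
P=cloud(c)
for lo,hi in((.048,.054),(.032,.038),(.064,.073)):
    q=P[(P[...,2]>lo)&(P[...,2]<hi)&(abs(P[...,0]-.463)<.04)&(abs(P[...,1]-.2)<.04)]
    if len(q): print(lo,len(q),np.percentile(q,2,axis=0).round(4),np.percentile(q,98,axis=0).round(4))
E
```

```text
t: 3.28
eef_pos: [0.4652, 0.2011, 0.1234]
tool_rot: [0.001, 0.707, 0.707, 0.002]
contact_force: [0.2, -0.4, -1.5]
gripper_width: 0.318
grasp_force: 40.7
0.048 1456 [0.4479 0.1841 0.0488] [0.4805 0.2168 0.0532]
0.032 646 [0.4432 0.1927 0.0329] [0.4849 0.2215 0.0377]
0.064 123 [0.4602 0.1975 0.0644] [0.4675 0.2038 0.072 ]
```

View pics/w2.png

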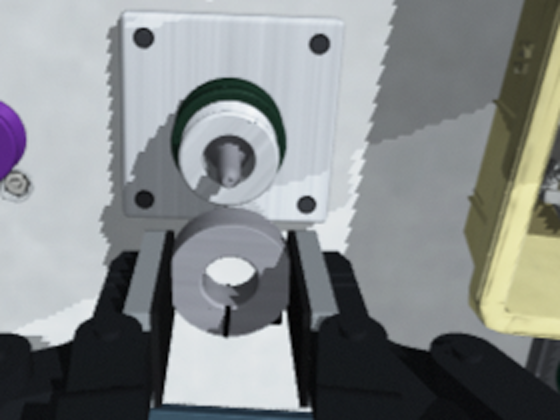

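The picture shows the collar held square between the pads at crop (230,275), with the pulley at (228,155) and the shaft tip clear of it. Next the collar goes onto the mat.

```bash
python3 -m jog '[[-19.5,0,0,0],[-19.5,0,0,0],[-19.5,0,0,0],[-19.5,0,0,0],[-19.5,0,2,0],[-19.5,0,6,0],[-19.5,0,10,0],[-19.5,0,11.3,0],[-19.5,0,11.3,0],[-19.5,0,11.8,0],[-19.5,0,11.8,0],[-19.5,0,11.8,0]]'
```

```text
t: 4.33
eef_pos: [0.4636, 0.0055, 0.0031]
tool_rot: [-0.0, 0.707, 0.707, -0.0]
contact_force: [-0.3, 0.5, -0.0]
gripper_width: 0.32
grasp_force: 40.7
```

```bash
python3 -m jog '[[0,0,0.1,0],[0,0,0.1,0],[0,0,0.1,0],[0,0,0.1,0],[0,0,0.1,0],[0,0,-3,0],[0,0,-7,0],[0,0,-11.7,0],[19.5,0,-11.7,0],[19.5,0,-11.7,0],[19.5,0,-11.7,0],[19.5,0,-11.7,0],[19.5,0,-11.7,0],[19.5,0,-11.7,0],[19.5,0,-11.7,0]]' -1
python3 - <<'E'
from h import *
c=cam('wrist'); P=cloud(c)
for (x,y),L in(((.464,.2),((.064,.073),(.048,.054),(.032,.038))),((.464,.005),((.008,.016),))):
  for lo,hi in L:
    q=P[(P[...,2]>lo)&(P[...,2]<hi)&(abs(P[...,0]-x)<.04)&(abs(P[...,1]-y)<.03)]
    if len(q): print(lo,len(q),np.percentile(q,2,axis=0).round(4),np.percentile(q,98,axis=0).round(4))
E
```

```text
t: 5.58
eef_pos: [0.4636, 0.2024, 0.1203]
tool_rot: [-0.0, 0.706, 0.708, 0.0]
contact_force: [-0.7, -0.6, 0.0]
gripper_width: 1.0
grasp_force: 0.0
0.064 124 [0.4604 0.1972 0.0648] [0.4676 0.204  0.0717]
0.048 1478 [0.4478 0.1841 0.0487] [0.4805 0.2167 0.0531]
0.032 658 [0.4431 0.1932 0.0329] [0.485  0.2216 0.0378]
0.008 44 [0.4557 0.0172 0.0082] [0.471  0.0211 0.0127]
```

```bash
python3 -m jog '[[0,0,4,0],[0,0,7,0],[0,0,8.5,0],[0,0,8.5,0],[0,0,8.5,0],[0,0,8.5,0]]'; python3 -m jog '[[0,0,0,0],[0,0,0,0],[0,0,0,0],[0,0,0,0],[0,0,0,0],[0,0,0,0],[0,0,0,0],[0,0,0,0]]' 1 40;  python3 -m jog '[[0,0,-2,0],[0,0,-5,0],[0,0,-8.5,0],[0,0,-8.5,0],[0,0,-8.5,0],[0,0,-8.5,0]]'; python3 - <<'E'
from h import *
c=cam('wrist'); save(c,'w3.png',(160,150,440,360),2); P=cloud(c)
for (x,y),L in(((.464,.2),((.064,.073),(.032,.039))),((.464,.005),((.008,.016),))):
  for lo,hi in L:
    q=P[(P[...,2]>lo)&(P[...,2]<hi)&(abs(P[...,0]-x)<.04)&(abs(P[...,1]-y)<.03)]
    if len(q): print(lo,len(q),np.percentile(q,2,axis=0).round(4),np.percentile(q,98,axis=0).round(4))
E
```

```text
t: 6.13
eef_pos: [0.4649, 0.1997, 0.0363]
tool_rot: [0.0, 0.708, 0.706, 0.0]
contact_force: [0.2, -0.3, 0.2]
gripper_width: 1.001
grasp_force: 0.0
t: 6.8
eef_pos: [0.4644, 0.2007, 0.0361]
tool_rot: [0.0, 0.707, 0.707, 0.0]
contact_force: [-1.6, -1.5, 7.9]
gripper_width: 0.393
grasp_force: 39.2
t: 7.3
eef_pos: [0.4636, 0.2003, 0.12]
tool_rot: [-0.0, 0.707, 0.707, -0.0]
contact_force: [0.1, 0.3, -1.5]
gripper_width: 0.395
grasp_force: 40.4
0.064 126 [0.4605 0.1976 0.0643] [0.4676 0.2039 0.0717]
0.032 2053 [0.4444 0.1809 0.0332] [0.4839 0.2206 0.037 ]
0.008 76 [0.4537 0.0164 0.0081] [0.4712 0.0205 0.0134]
```

View pics/w3.png

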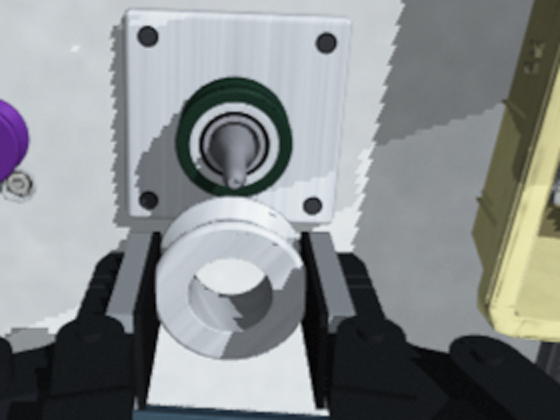

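The pulley is held level at crop (232,280). The worn roller is left on the shaft at (235,135). Next the pulley goes onto the mat.

```bash
python3 -m jog '[[-27,0,0,0],[-27,0,0,0],[-27,0,0,0],[-27,0,0,0],[-27,0,0,0],[-27,0,0,0],[-27,0,2,0],[-27,0,6,0],[-27,0,10,0],[-27,0,11.3,0],[-27,0,11.3,0],[-27,0,11.7,0],[-27,0,11.7,0],[-27,0,11.7,0]]'
python3 -m jog '[[0,0,0.1,0],[0,0,0.1,0],[0,0,0.1,0],[0,0,0.1,0],[0,0,0.1,0],[0,0,-3,0],[0,0,-7,0],[0,0,-11.7,0],[27,0,-11.7,0],[27,0,-11.7,0],[27,0,-11.7,0],[27,0,-11.7,0],[27,0,-11.7,0],[27,0,-11.7,0],[27,0,-11.7,0],[27,0,-11.7,0],[27,0,-11.7,0]]' -1
python3 - <<'E'
from h import *
for n in('scene',):
    c=cam(n); save(c,n+'1.png',(170,170,350,305),4)
E
```

```text
t: 8.52
eef_pos: [0.4621, -0.0696, 0.0024]
tool_rot: [-0.001, 0.707, 0.707, -0.001]
contact_force: [-3.2, -1.0, 5.6]
gripper_width: 0.394
grasp_force: 46.0
t: 9.93
eef_pos: [0.4636, 0.2018, 0.1202]
tool_rot: [-0.0, 0.706, 0.708, -0.0]
contact_force: [-0.4, -1.1, -0.6]
gripper_width: 0.996
grasp_force: 0.0
```

View pics/scene1.png

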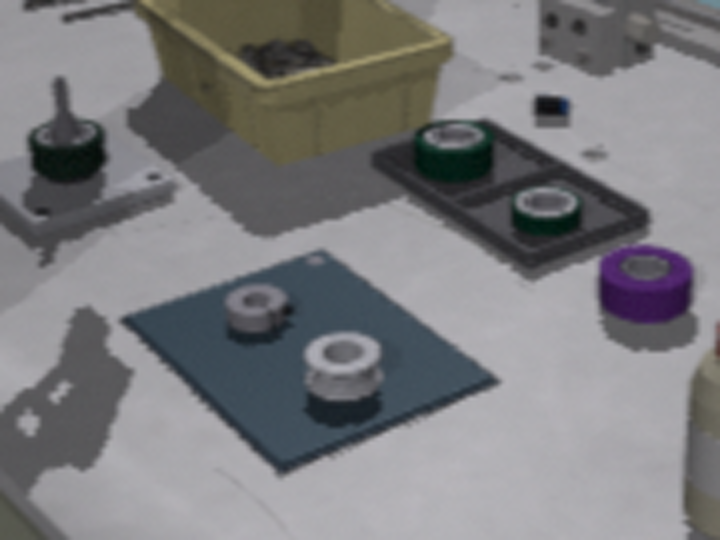

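Collar (258,308) and pulley (343,365) lie flat on the mat. Next I lift off the worn roller.

```bash
python3 -m jog '[[0,0,4,0],[0,0,8,0],[0,0,10.2,0],[0,0,10.2,0],[0,0,10.2,0],[0,0,10.2,0]]'; python3 -m jog '[[0,0,0,0],[0,0,0,0],[0,0,0,0],[0,0,0,0],[0,0,0,0],[0,0,0,0],[0,0,0,0]]' 1 40;  python3 -m jog '[[0,0,-2,0],[0,0,-6,0],[0,0,-10.2,0],[0,0,-10.2,0],[0,0,-10.2,0],[0,0,-10.2,0]]'; python3 - <<'E'
from h import *
c=cam('wrist'); save(c,'w4.png',(160,150,440,360),2); P=cloud(c);np.savez('pics/w4.npz',**c)
for (x,y),L in(((.464,.2),((.064,.073),(.05,.064),(.04,.05))),((.464,.005),((.008,.016),))):
  for lo,hi in L:
    q=P[(P[...,2]>lo)&(P[...,2]<hi)&(abs(P[...,0]-x)<.04)&(abs(P[...,1]-y)<.03)]
    if len(q): print(lo,len(q),np.percentile(q,2,axis=0).round(4),np.percentile(q,98,axis=0).round(4))
E
```

```text
t: 10.48
eef_pos: [0.4651, 0.1998, 0.0195]
tool_rot: [0.0, 0.708, 0.706, 0.001]
contact_force: [0.4, 0.0, 0.3]
gripper_width: 0.998
grasp_force: 0.0
t: 11.07
eef_pos: [0.4647, 0.2008, 0.0196]
tool_rot: [0.0, 0.707, 0.707, 0.001]
contact_force: [-2.9, -1.6, 10.0]
gripper_width: 0.494
grasp_force: 39.2
t: 11.57
eef_pos: [0.4637, 0.2003, 0.1202]
tool_rot: [0.0, 0.707, 0.707, 0.0]
contact_force: [-0.4, -0.0, -1.5]
gripper_width: 0.488
grasp_force: 43.3
0.064 59 [0.4606 0.2009 0.0646] [0.4677 0.2039 0.0698]
0.05 91 [0.4604 0.2009 0.0503] [0.468  0.2041 0.0639]
0.04 225 [0.4574 0.196  0.0407] [0.471  0.2074 0.0496]
0.008 85 [0.4533 0.016  0.0081] [0.4716 0.0205 0.0135]
```

View pics/w4.png

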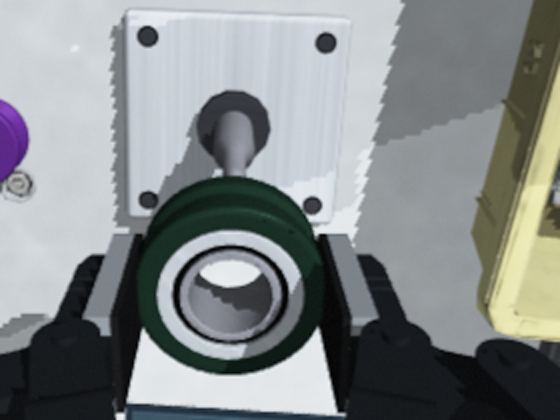

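The worn roller is held with its bore clear of the shaft, roller at crop (230,280). Next it goes into the bin.

```bash
python3 -m jog '[[2,17,0,0],[2,17,0,0],[2,17,0,0],[2,17,0,0],[2,17,0,0],[2,17,2,0],[2,17,5,0],[2,17,7.5,0],[2,17,7.5,0],[2,17,7.5,0]]'
python3 -m jog '[[0,0,0,0],[0,0,0,0],[0,0,0,0],[0,0,0,0],[0,0,-4,0],[0,0,-8,0],[0,0,-12,0],[-13.5,1,-12,0],[-13.5,1,-12,0],[-13.5,1,-12,0],[-13.5,1,-12,0],[-13.5,1,-12,0],[-13.5,1,-12,0]]' -0.4
python3 - <<'E'
from h import *
c=cam('wrist'); save(c,'w5.png'); P=cloud(c);np.savez('pics/w5.npz',**c)
hsv=cv2.cvtColor(c['pixels'],cv2.COLOR_RGB2HSV)
m=((hsv[...,0]>60)&(hsv[...,0]<95)&(hsv[...,1]>100)).astype('uint8')
n,l,s,ce=cv2.connectedComponentsWithStats(m)
for i in range(1,n):
    if s[i,4]>200:
        ct=cv2.findContours((l==i).astype('uint8'),0,2)[0];e=cv2.fitEllipse(cv2.convexHull(ct[0]));print(s[i],np.round(e[0],1),ray(c,*e[0],.013),ray(c,*e[0],.023))
for z in(.023,.0625+0):
    q=P[(P[...,2]>.0205)&(P[...,2]<.026)&(abs(P[...,0]-.648)<.05)&(abs(P[...,1]-.073)<.035)]
print(len(q),np.percentile(q,2,axis=0).round(4),np.percentile(q,98,axis=0).round(4))
E
```

```text
t: 12.45
eef_pos: [0.6317, 0.2197, 0.0423]
tool_rot: [-0.001, 0.707, 0.707, -0.003]
contact_force: [0.9, 0.7, -0.8]
gripper_width: 0.486
grasp_force: 43.3
t: 13.53
eef_pos: [0.6444, 0.0845, 0.1662]
tool_rot: [0.0, 0.708, 0.706, 0.001]
contact_force: [0.1, 1.0, -0.6]
gripper_width: 0.701
grasp_force: 0.0
[234   0  57  64 853] [262.   30.5] [0.63385891 0.22430602 0.013     ] [0.63418786 0.22229825 0.023     ]
[ 254  184   51   53 1049] [278.8 210.3] [0.64770106 0.07213306 0.013     ] [0.64756189 0.07527161 0.023     ]
[254 269  38  38 348] [272.6 287.6] [ 0.64145852 -0.01181262  0.013     ] [ 0.64153046 -0.00583511  0.023     ]
1685 [0.6256 0.0505 0.021 ] [0.669  0.0941 0.024 ]
```

View pics/w5.png

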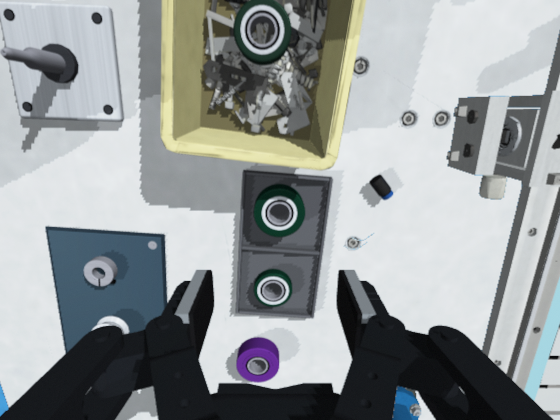

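The worn roller is in the bin at (262,30). The full spare is at (279,211) and the narrow one at (273,288), with the purple one at (258,360). Next I pick the full spare.

```bash
python3 -m jog '[[-1.25,0.35,4,0],[-1.25,0.35,8,0],[-1.25,0.35,12,0],[-1.25,0.35,14.5,0],[-1.25,0.35,15.5,0],[-1.25,0.35,15.9,0],[-1.25,0.35,15.9,0],[-1.25,0.35,15.9,0]]'; python3 -m jog '[[0,0,0,0],[0,0,0,0],[0,0,0,0],[0,0,0,0],[0,0,0,0],[0,0,0,0]]' 1 50
```

```text
t: 14.25
eef_pos: [0.6488, 0.0746, 0.0078]
tool_rot: [0.001, 0.707, 0.708, 0.001]
contact_force: [-0.1, 0.8, 0.5]
gripper_width: 0.702
grasp_force: 0.0
t: 14.75
eef_pos: [0.6493, 0.074, 0.0086]
tool_rot: [0.001, 0.707, 0.707, 0.002]
contact_force: [-0.7, 0.3, 5.4]
gripper_width: 0.539
grasp_force: 50.8
```

```bash
python3 -m jog '[[0,0,-3,0],[0,0,-7,0],[0,0,-12,0],[0,0,-12,0],[0,-5,-12,0],[12.75,-18.35,-12,0],[12.75,-18.35,-12,0],[12.75,-18.35,-12,0],[12.75,-18.35,-12,0],[12.75,-18.35,-12,0],[12.75,-18.35,-12,0],[12.75,-18.35,-12,0],[12.75,-18.35,-12,0],[12.75,-18.35,-12,0]]'
python3 - <<'E'
from h import *
c=cam('wrist'); save(c,'w6.png',(160,150,440,360),2); P=cloud(c);np.savez('pics/w6.npz',**c)
def st(q): print(len(q),np.percentile(q,2,axis=0).round(4),np.percentile(q,98,axis=0).round(4))
k=(abs(P[...,0]-.464)<.026)&(abs(P[...,1]-.2)<.04)
for lo,hi in((.04,.075),(.136,.15)): st(P[k&(P[...,2]>lo)&(P[...,2]<hi)])
o=bot.get_obs();print(o['eef_pos'],o['gripper_width'])
E
```

```text
t: 15.92
eef_pos: [0.4654, 0.1996, 0.1268]
tool_rot: [0.0, 0.708, 0.706, 0.001]
contact_force: [0.9, 0.3, -2.5]
gripper_width: 0.538
grasp_force: 52.2
380 [0.4576 0.1964 0.0415] [0.4708 0.2072 0.071 ]
7320 [0.4415 0.1766 0.1369] [0.4873 0.2203 0.1475]
[0.46527699 0.19944677 0.12656513] 0.5320767990473046
```

View pics/w6.png

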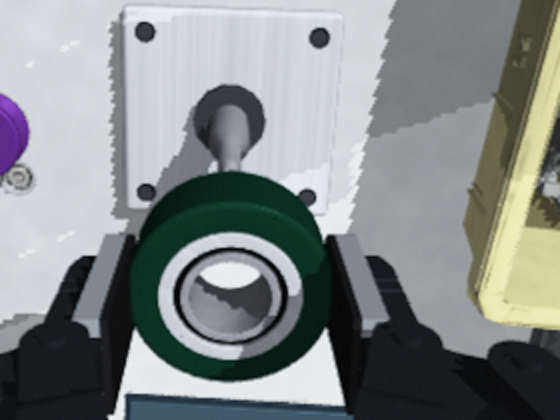

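```bash
python3 - <<'E'
from h import *
c=dict(np.load('pics/w6.npz'));P=cloud(c)
hsv=cv2.cvtColor(c['pixels'],cv2.COLOR_RGB2HSV)
k=(abs(P[...,0]-.464)<.03)&(abs(P[...,1]-.2)<.03)&(P[...,2]>.141)&(P[...,2]<.148)
q=P[k]; A=np.c_[q-q.mean(0)]; n=np.linalg.svd(A,full_matrices=False)[2][2]; print('normal',n.round(3),np.median(q[:,2]))
m=(k&(hsv[...,1]<60)&(hsv[...,2]>90)).astype('uint8')
ct=max(cv2.findContours(m,0,2)[0],key=cv2.contourArea);e=cv2.fitEllipse(cv2.convexHull(ct));print(e,ray(c,*e[0],.1435))
e2=[cv2.fitEllipse(x) for x in cv2.findContours(m,1,2)[0] if len(x)>20];print([(np.round(x[0],1),np.round(x[1],1),ray(c,*x[0],.1435).round(4)) for x in e2])
g=k&(hsv[...,0]>60)&(hsv[...,0]<95)&(hsv[...,1]>100)&(P[...,2]>.1425)
ct=max(cv2.findContours((k&(P[...,2]>.1425)).astype('uint8'),0,2)[0],key=cv2.contourArea);e=cv2.fitEllipse(cv2.convexHull(ct));print(e,ray(c,*e[0],.1435))
E
```

```text
normal [-0.002 -0.024  1.   ] 0.14141162837348367
((277.7814025878906, 274.8625793457031), (17.385055541992188, 42.70103073120117), 95.49711608886719) [0.46594618 0.21111074 0.1435    ]
[(array([274.3, 325.3]), array([ 6.9, 21.6]), array([0.4644, 0.1851, 0.1435])), (array([258.8, 323.4]), array([5.7, 7.2]), array([0.4573, 0.1861, 0.1435])), (array([291.4, 321.9]), array([ 4.6, 10.8]), array([0.4722, 0.1869, 0.1435])), (array([301.4, 314.3]), array([ 5.6, 14.2]), array([0.4767, 0.1909, 0.1435])), (array([256.5, 311. ]), array([3.7, 8.6]), array([0.4563, 0.1928, 0.1435])), (array([243.3, 300. ]), array([ 9.4, 16.3]), array([0.4505, 0.1985, 0.1435])), (array([304.8, 292.5]), array([ 9.3, 22.1]), array([0.4779, 0.2023, 0.1435])), (array([256. , 289.9]), array([ 6.4, 18.4]), array([0.4563, 0.2037, 0.1435])), (array([282.2, 280. ]), array([ 4.3, 14.9]), array([0.4679, 0.2086, 0.1435])), (array([337. , 279.8]), array([ 9., 12.]), array([0.4919, 0.2086, 0.1435])), (array([212.6, 279.9]), array([ 8.5, 13.8]), array([0.4374, 0.2087, 0.1435])), (array([250. , 280.2]), array([ 6.9, 17.7]), array([0.4538, 0.2085, 0.1435])), (array([278. , 274.7]), array([14.1, 37.8]), array([0.4661, 0.2112, 0.1435]))]
((214.1475830078125, 306.57183837890625), (22.4068603515625, 69.68379211425781), 0.31073230504989624) [0.43728382 0.19516609 0.1435    ]
```

The roller is held level with its hub centre at crop (230,295), i.e. about (0.4648, 0.1995). The shaft is at about (0.4642, 0.2005). I correct by 1 mm and lower.

```bash
python3 -m jog '[[0.1,-0.05,2,0],[0.1,-0.05,4,0],[0.1,-0.05,6,0],[0.1,-0.05,7,0],[0.1,-0.05,7,0],[0.1,-0.05,7,0]]'; python3 -m jog '[[0,0,0.7,0],[0,0,1.4,0],[0,0,2.1,0],[0,0,2.8,0],[0,0,3.4,0],[0,0,3.4,0],[0,0,3.4,0]]'
```

```text
t: 16.47
eef_pos: [0.4639, 0.201, 0.0562]
tool_rot: [-0.0, 0.707, 0.707, -0.0]
contact_force: [0.2, 0.0, -1.3]
gripper_width: 0.534
grasp_force: 52.1
t: 17.05
eef_pos: [0.4634, 0.2015, 0.0219]
tool_rot: [-0.0, 0.707, 0.707, -0.0]
contact_force: [0.4, -0.9, -2.0]
gripper_width: 0.532
grasp_force: 52.1
```

```bash
python3 -m jog '[[0,0,0.2,0],[0,0,0.3,0],[0,0,0.3,0]]';  python3 -m jog '[[0,0,0,0],[0,0,0,0],[0,0,0,0],[0,0,0,0],[0,0,-2,0],[0,0,-6,0],[0,0,-10.1,0],[0,0,-10.1,0],[0,0,-10.1,0],[0,0,-10.1,0]]' -0.4; python3 - <<'E'
from h import *
c=cam('wrist'); P=cloud(c)
for lo,hi in((.064,.073),(.03,.0395)):
    q=P[(P[...,2]>lo)&(P[...,2]<hi)&(abs(P[...,0]-.464)<.04)&(abs(P[...,1]-.2)<.03)]
    if len(q): print(lo,len(q),np.percentile(q,2,axis=0).round(4),np.median(q,axis=0).round(4),np.percentile(q,98,axis=0).round(4))
E
```

```text
t: 17.3
eef_pos: [0.4636, 0.2016, 0.0211]
tool_rot: [0.0, 0.707, 0.707, 0.0]
contact_force: [-6.3, -2.9, 23.1]
gripper_width: 0.535
grasp_force: 54.5
t: 18.13
eef_pos: [0.4633, 0.2013, 0.1201]
tool_rot: [0.0, 0.707, 0.707, -0.0]
contact_force: [-0.4, 0.5, -0.6]
gripper_width: 0.7
grasp_force: 0.0
0.064 127 [0.4608 0.1979 0.0644] [0.464  0.2015 0.0688] [0.468  0.2038 0.0717]
0.03 2596 [0.4413 0.178  0.0322] [0.4621 0.2031 0.0355] [0.4844 0.222  0.037 ]
```

```bash
python3 -m jog '[[-27.1,0.05,0,0],[-27.1,0.05,0,0],[-27.1,0.05,0,0],[-27.1,0.05,0,0],[-27.1,0.05,0,0],[-27.1,0.05,0,0],[-27.1,0.05,0,0],[-27.1,0.05,4,0],[-27.1,0.05,8,0],[-27.1,0.05,11.6,0],[-27.1,0.05,11.6,0],[-27.1,0.05,11.6,0],[-27.1,0.05,11.6,0]]' -1; python3 -m jog '[[0,0,0,0],[0,0,0,0],[0,0,0,0],[0,0,0,0],[0,0,0,0],[0,0,0,0],[0,0,0,0]]' 1 40; python3 -m jog '[[0,0,-3,0],[0,0,-7,0],[0,0,-11.6,0],[0,0,-11.6,0],[27.05,0,-11.6,0],[27.05,0,-11.6,0],[27.05,0,-11.6,0],[27.05,0,-11.6,0],[27.05,0,-11.6,0],[27.05,0,-11.6,0],[27.05,0,-11.6,0],[27.05,0,-11.6,0],[27.05,0,-11.6,0],[27.05,0,-11.6,0],[27.05,0,-11.6,0]]'
python3 - <<'E'
from h import *
c=cam('wrist'); save(c,'w7.png',(160,150,440,360),2); np.savez('pics/w7.npz',**c)
for p in((275,280),(275,290),(275,300)): print(p,ray(c,*p,.136).round(4),ray(c,*p,.121).round(4))
E
```

```text
t: 19.27
eef_pos: [0.4642, -0.0695, 0.005]
tool_rot: [-0.0, 0.707, 0.707, -0.0]
contact_force: [0.6, 0.5, 0.6]
gripper_width: 1.0
grasp_force: 0.0
t: 19.85
eef_pos: [0.4647, -0.0695, 0.0056]
tool_rot: [0.001, 0.707, 0.707, 0.001]
contact_force: [-2.5, 0.2, 12.2]
gripper_width: 0.393
grasp_force: 39.1
t: 21.1
eef_pos: [0.464, 0.1991, 0.1202]
tool_rot: [0.0, 0.708, 0.706, -0.0]
contact_force: [0.1, -0.7, -1.0]
gripper_width: 0.389
grasp_force: 41.2
(275, 280) [0.4634 0.2076 0.136 ] [0.4634 0.1991 0.121 ]
(275, 290) [0.4634 0.2026 0.136 ] [0.4634 0.1934 0.121 ]
(275, 300) [0.4634 0.1974 0.136 ] [0.4634 0.1877 0.121 ]
```

View pics/w7.png

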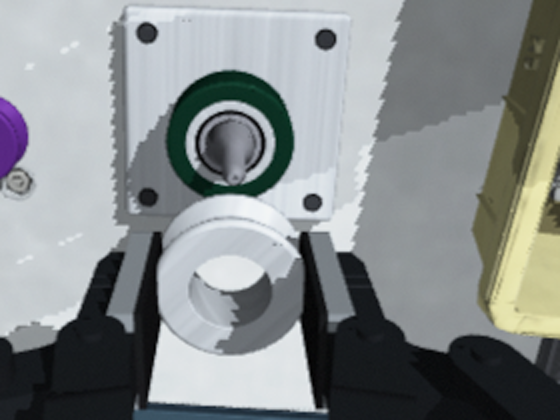

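The pulley is level with its centre at crop (231,287), about (0.4636, 0.2008), in line with the shaft. The spare roller is seated at (230,135). I lower the pulley.

```bash
python3 -m jog '[[0,0,2,0],[0,0,4,0],[0,0,5.5,0],[0,0,6.2,0],[0,0,6.9,0],[0,0,7.6,0],[0,0,8.2,0],[0,0,8.2,0],[0,0,8.2,0]]'; python3 -m jog '[[0,0,0.1,0],[0,0,0.2,0],[0,0,0.2,0]]'
```

```text
t: 21.9
eef_pos: [0.4645, 0.2011, 0.0385]
tool_rot: [0.0, 0.707, 0.707, 0.0]
contact_force: [0.5, 0.0, -0.5]
gripper_width: 0.387
grasp_force: 41.9
t: 22.15
eef_pos: [0.4646, 0.2012, 0.0381]
tool_rot: [0.0, 0.707, 0.707, 0.0]
contact_force: [-5.9, -2.8, 19.9]
gripper_width: 0.392
grasp_force: 44.1
```

```bash
python3 -m jog '[[0,0,0,0],[0,0,0,0],[0,0,0,0],[0,0,0,0],[0,0,0,0],[0,0,-2,0],[0,0,-5,0],[0,0,-8.4,0],[0,0,-8.4,0],[0,0,-8.4,0],[0,0,-8.4,0]]' -1; python3 - <<'E'
from h import *
c=cam('wrist'); P=cloud(c)
for lo,hi in((.064,.075),(.046,.058),(.03,.0395)):
    q=P[(P[...,2]>lo)&(P[...,2]<hi)&(abs(P[...,0]-.464)<.04)&(abs(P[...,1]-.2)<.03)]
    if len(q): print(lo,len(q),np.percentile(q,2,axis=0).round(4),np.median(q,axis=0).round(4),np.percentile(q,98,axis=0).round(4))
E
python3 -m jog '[[-19.6,0,0,0],[-19.6,0,0,0],[-19.6,0,0,0],[-19.6,0,0,0],[-19.6,0,0,0],[-19.6,0,0,0],[-19.6,0,4,0],[-19.6,0,8,0],[-19.6,0,11.65,0],[-19.6,0,11.65,0],[-19.6,0,11.65,0],[-19.6,0,11.65,0]]'; python3 -m jog '[[0,0,0,0],[0,0,0,0],[0,0,0,0],[0,0,0,0],[0,0,0,0],[0,0,0,0],[0,0,0,0],[0,0,0,0]]' 1 40;
```

```text
t: 23.07
eef_pos: [0.4638, 0.2009, 0.12]
tool_rot: [0.0, 0.707, 0.707, -0.0]
contact_force: [0.3, 0.2, -0.1]
gripper_width: 1.004
grasp_force: 0.0
0.064 130 [0.4606 0.197  0.0643] [0.4639 0.2014 0.0686] [0.4678 0.204  0.0715]
0.046 1598 [0.4473 0.1841 0.0467] [0.4639 0.2021 0.0517] [0.4799 0.2168 0.0535]
0.03 1160 [0.4403 0.1842 0.0317] [0.4596 0.2126 0.0355] [0.4855 0.2226 0.0393]
t: 24.12
eef_pos: [0.4644, 0.0054, 0.0046]
tool_rot: [0.0, 0.707, 0.707, 0.0]
contact_force: [-0.1, 1.9, 0.3]
gripper_width: 1.001
grasp_force: 0.0
t: 24.78
eef_pos: [0.4647, 0.0051, 0.005]
tool_rot: [0.0, 0.707, 0.707, 0.001]
contact_force: [-1.8, -0.5, 13.3]
gripper_width: 0.318
grasp_force: 38.6
```

```bash
python3 -m jog '[[0,0,-3,0],[0,0,-7,0],[0,0,-11.65,0],[0,0,-11.65,0],[19.55,0,-11.65,0],[19.55,0,-11.65,0],[19.55,0,-11.65,0],[19.55,0,-11.65,0],[19.55,0,-11.65,0],[19.55,0,-11.65,0],[19.55,0,-11.65,0],[19.55,0,-11.65,0],[19.55,0,-11.65,0]]'
python3 - <<'E'
from h import *
c=cam('wrist'); save(c,'w8.png',(160,150,440,360),2); np.savez('pics/w8.npz',**c)
for p in((275,280),(275,290),(275,300)): print(p,ray(c,*p,.130).round(4))
E
```

```text
t: 25.87
eef_pos: [0.464, 0.1987, 0.1202]
tool_rot: [0.0, 0.708, 0.706, -0.001]
contact_force: [1.2, -0.6, -1.0]
gripper_width: 0.321
grasp_force: 40.4
(275, 280) [0.4634 0.2038 0.13  ]
(275, 290) [0.4634 0.1986 0.13  ]
(275, 300) [0.4634 0.1932 0.13  ]
```

View pics/w8.png

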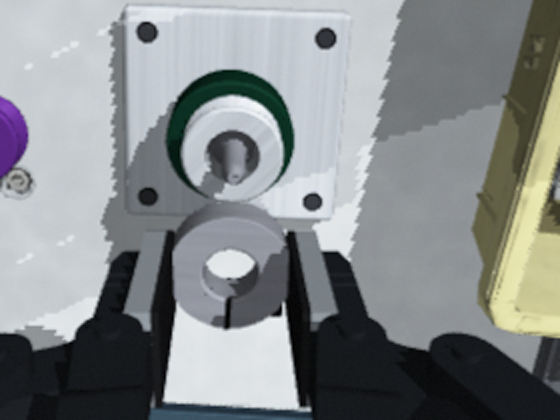

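The collar is level with its centre at crop (230,271), about (0.4635, 0.201), in line with the shaft. I lower it.

```bash
python3 -m jog '[[0,0,2,0],[0,0,4,0],[0,0,4.8,0],[0,0,5.6,0],[0,0,6.2,0],[0,0,6.7,0],[0,0,6.7,0],[0,0,6.7,0]]'; python3 -m jog '[[0,0,0.1,0],[0,0,0.2,0],[0,0,0.2,0]]'
```

```text
t: 26.58
eef_pos: [0.4646, 0.2006, 0.0537]
tool_rot: [0.0, 0.707, 0.707, 0.001]
contact_force: [1.0, 0.8, -0.7]
gripper_width: 0.318
grasp_force: 41.8
t: 26.83
eef_pos: [0.4649, 0.2009, 0.0534]
tool_rot: [0.0, 0.707, 0.707, 0.001]
contact_force: [-4.5, -2.0, 20.1]
gripper_width: 0.321
grasp_force: 43.8
```

```bash
python3 -m jog '[[0,0,0,0],[0,0,0,0],[0,0,0,0],[0,0,0,0],[0,0,0,0],[0,0,-2,0],[0,0,-6,0],[0,0,-12,0],[0,0,-12,0],[0,0,-12,0],[0,0,-12,0],[0,0,-12,0],[0,0,-12,0]]' -1; python3 - <<'E'
from h import *
c=cam('wrist'); P=cloud(c)
for lo,hi in((.0655,.075),(.057,.0655),(.046,.055),(.03,.0395)):
    q=P[(P[...,2]>lo)&(P[...,2]<hi)&(abs(P[...,0]-.464)<.04)&(abs(P[...,1]-.2)<.03)]
    if len(q): print(lo,len(q),np.percentile(q,2,axis=0).round(4),np.median(q,axis=0).round(4),np.percentile(q,98,axis=0).round(4))
a=c['pixels'][80:300,120:420]; s=cam('side')['pixels'][200:330,220:345]
a=cv2.resize(a,(409,300)); s=cv2.resize(s,(288,300),interpolation=2)
cv2.imwrite('pics/fin.png',np.hstack([a,s])[:,:,::-1])
E
```

```text
t: 27.92
eef_pos: [0.463, 0.1999, 0.1698]
tool_rot: [-0.0, 0.707, 0.707, -0.001]
contact_force: [0.5, -0.4, -0.2]
gripper_width: 0.997
grasp_force: 0.0
0.0655 78 [0.4606 0.1966 0.0663] [0.4638 0.201  0.0692] [0.4678 0.2037 0.0718]
0.057 925 [0.4501 0.187  0.0582] [0.4639 0.2016 0.0618] [0.4769 0.2148 0.0634]
0.046 328 [0.4463 0.1909 0.0481] [0.4638 0.2089 0.0517] [0.4807 0.2175 0.0546]
0.03 818 [0.4406 0.1798 0.0318] [0.4595 0.2118 0.0354] [0.4854 0.2225 0.0392]
```

View pics/fin.png

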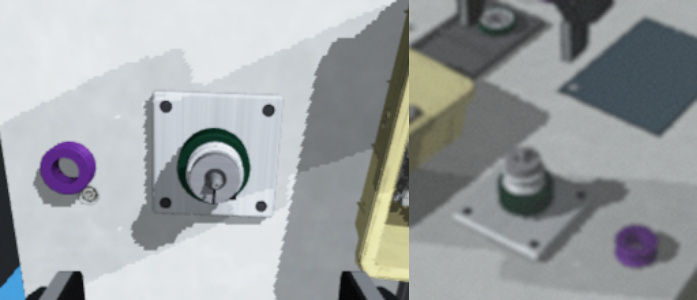

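The roller, pulley and collar are stacked and level at (215,175), with tops at about 36, 52 and 62 mm. The mat is empty and the narrow spare is still in its tray.

```bash
python3 -c "
from station import bot; print(bot.hand_in())"
```

```text
the job is handed in; nothing more can be done
None
```

The job is handed in at about 28 s: the worn roller is in the bin, and the full-width spare, pulley and collar are on the shaft, each measured fully home, with the narrow spare and oil bottle left untouched.

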